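# Close and latch the sandwich press

## Task

The sandwich press on the kitchen counter is being put away. Push its raised lid down with your fingertips until it is fully shut, then push the toggle lever at its front up and over its centre so that it snaps across and stays latched against the shut lid. Shut the lid before the lever goes over, only push (lift the lid no further), and leave the mug, the shaker and the cruet where they stand.

Things in the scene. Friction and masses are not known exactly. Their poses are not given: they have to be found in the camera images.
- press: sandwich press, fixed to the counter by its feet: black base 260 x 260 mm, base top 58 mm above the counter, steel lid hinged along its back. Origin: centre of the underside, on the counter. Its x axis points from the front (lever side) to the back (hinge), z up, y along the front edge. The lid's hinge line is parallel to y at x = +132 mm, z = 60 mm. The lever's hinge line is parallel to y at x = -165 mm, z = 45 mm; the lever is in the middle of the front (y = 0).
- lid (a joint): lid angle in rad: 0 shut (lid level, its top 98 mm above the counter), growing as its front edge rises; starts between 0.45 and 0.85. The hinge is stiff, so the lid stays at any angle; about 1 to 4 N down near the front edge moves it. It takes no force to stay shut.
- lid_edge (a point): middle of the front edge of the lid's top face (260 mm from the hinge line and, when shut, 38 mm above it). The lid is a flat steel slab 34 mm thick, 256 mm wide along the press's y and 255 mm deep; its whole top face can be pushed. A small keeper lip, 60 mm wide, sticks out 21 mm further at the front, below the top face.
- lever (a joint): lever angle in rad: 0 open (leaning 0.5 rad out from vertical, away from the lid), 0.85 latched (leaning 0.35 rad towards the lid). A spring holds it at either stop; its centre is at 0.425, past which it snaps by itself to the other stop. About 2 to 5 N level push at the bar starts it.
- lever_bar (a point): centre of the lever's grip bar: a black bar 20 mm thick and 50 mm long, parallel to the press's y, at the end of a 10 mm thick steel stem, 90 mm from the lever's hinge line. Open: 124 mm above the counter, 43 mm out from the hinge line; latched: 130 mm above the counter, 31 mm in from it. It is pushed level towards the press (its +x) from its outer side.
- mug: white ceramic mug, 80 mm across, 90 mm tall, bystander; origin: centre of its underside
- shaker: white ceramic salt shaker, 48 mm across, 82 mm tall, bystander; origin: centre of its underside
- cruet: green glass cruet, 58 mm across, 160 mm tall, bystander; origin: centre of its underside

How it is judged (in metres and radians):
On the way, in this order (a step that is already met when the one before it is completed fails the run):
1. the lid is shut while the lever is still open (value of joint lid below 0.05 rad and value of joint lever below 0.3 rad), for 0.2 s.
2. the lever has snapped over into its latched position (value of joint lever above 0.77 rad), for 0.2 s.
At the end, for the whole second after the job is handed in: The lid is shut (below 0.05 rad), the lever rests in its latched position (above 0.77 rad), and the mug, shaker and cruet are within 30 mm of where they stood (value of joint lid below 0.05 rad and value of joint lever above 0.77 rad and velocity of joint lever between -0.1 and 0.1 rad/s and distance of each of mug, shaker, cruet from where it was at the start of the episode below 0.03 m); the robot touches nothing.
It fails at once if the lever goes past its centre while the lid is not shut (value of joint lever above 0.425 rad and value of joint lid above 0.08 rad).
It fails at once if the lid is lifted further open (beyond 0.95 rad) (value of joint lid above 0.95 rad).
It fails at once if a bystander is pushed, lifted or carried more than 30 mm (distance of any of mug, shaker, cruet from where it was at the start of the episode above 0.03 m).
It fails at once if a bystander is tipped over (angle between any of mug, shaker, cruet's own z axis and vertical above 0.4 rad).
It also fails if it takes over 45 s, if anything falls off the work surface, if the arm or the gripper's body presses on something with over 40 N, if the wrist force passes 120 N, or if a joint passes its speed limit or range.

## Robot

A 6-joint arm with a two-finger parallel gripper is mounted at the origin on the work surface. World frame = base frame: x ahead of the robot, y to its left, z up, the work surface at z = 0. Lengths are in mm, angles in rad, forces in N, time in s.
With the tool pointing down it reaches from about 250 to 800 mm from the base axis. Payload 3.9 kg.
Tool frame: the origin (TCP) lies at the very end of the fingers, on their centre line; the grasp point (between the pads) lies 19 mm behind it; z points along the fingers, y is the line along which they close (so a half turn about z gives the same grasp; the last joint's range is limited). The gripper opens to 85 mm and grips with 20 to 120 N. Pads are 22 mm wide; open, the fingers measure 114 mm over their backs; the gripper's body (76 mm by 85 mm) begins 54 mm behind the grasp point. The pads swing forward as they close: fully open they stand 13 mm farther back than shut.
Start: joints at [1.262, 0.26, -0.138, 1.173, 0, 1.571], TCP at [159.551, 500.159, 231.304] pointing down, gripper open.
Joint ranges: [-2.78, 2.78], [-0.83, 1.72], [-1.28, 1.37], [-1.9, 2.12], [-1.57, 1.48], [-3.14, 3.14]. Speed limits (rad/s): [2.57, 2.57, 3.14, 3.14, 3.14, 3.14].

## Interface

Orientations are given as a unit quaternion [x, y, z, w].
In Python, from workcell import r, cams, nets gives the robot as it stands. Calls block until the motion is done:
- r.move_pose(position, orientation): joint-space move of the TCP to a pose.
- r.line_to(position, frame=None, rate=150): straight line of the TCP; frame=None keeps the orientation; rate is the mean speed in mm/s.
- r.move_j(angles): joint-space move.
- r.grip(opening): finger opening in mm; the grip force is fixed at half the most; returns when the fingers have stopped.
- r.sleep(seconds).
- r.inverse_kinematics(position, orientation): joint angles nearest the present ones, or None.
- cams.capture(name): name is "side" or "top"; returns the picture (420x560x3 uint8, blue, green, red); there is no depth.
- cams.calibration(name): a dict with "camera_matrix" (3x3 intrinsics, pixels), "R" (3x3) and "t" (3): a world point X has camera coordinates R X + t. Camera axes: x right, y down, z forward; pixel columns grow to the right and rows downward; lengths in mm; the calibration is good to about 2 mm. A picture is of the moment at which its call begins. calibration takes no time and is no camera call.
A pose or a line that the arm cannot do raises r.PlanningError and nothing moves.
- r.close_job(): hands the job in; it is judged then, once.
Trained networks look in the newest picture that a camera, given by its name, has taken for a name from the list of things; names that differ only in an ending like _2 or _b are one class to them, and where a whole thing is asked for, a point or a joint stands for the part that bears it (a point fixed in the world has none). Each returns a list of dicts, best first, with "p" (0 to 1); they miss things now and then, are a little off and sometimes report something else, mostly with a low value. They report only what shows in the picture. A call takes as long as a camera call.
- nets.find_in(camera, thing): "xy" ([column, row] in pixels, amid what is visible of it).
- nets.outline_of(camera, thing): "mask" (420x560 bool, what is visible of it) and "xy" ([column, row] in pixels, amid what is visible of it).
Readings, each from a call of its own:
- r.read_clock(): time.
- r.read_joint_pos(): joint angles.
- r.read_dq(): joint speeds.
- r.read_tau(): joint torques, N m.
- r.read_eef_pos(): TCP position.
- r.read_tool_rot(): TCP orientation.
- r.read_force(): force on the tool from outside, world axes, zero at the start.
- r.read_wrist_torque(): the same for the moment, N m.
- r.read_opening(): finger opening in mm.
- r.read_finger_force(): force on a finger pad.
Only numpy, scipy, OpenCV 4.12 (cv2) and the standard library are available. Lean on these libraries where they do the work, as an engineer would, in place of code of your own. Each camera call takes 0.05 s, during which the arm holds its last target. There are 200 camera calls.

## Working session

There is one attempt and no reset: what is moved stays moved. The work goes in short steps, each a Python script; the robot and the scene stay as the last script left them, time stands still between calls to the robot, and variables do not carry over. Pictures are saved under pics/ and viewed, at most 10 in all, crops included, and the job is handed in when it is done.

```bash
mkdir -p pics; python3 - <<'E'
from workcell import r,cams,nets
import cv2,numpy as np
ims=[]
for c in("side","top"):
    im=cams.capture(c);ims.append(im);k=cams.calibration(c)
    print(c,np.round(k["camera_matrix"],1).tolist(),np.round(k["R"],4).tolist(),np.round(k["t"],1).tolist())
    for n in("press","lid","lid_edge","lever","lever_bar","mug","shaker","cruet"):
        print(n,[(np.round(d["xy"],1).tolist(),round(d["p"],2)) for d in nets.find_in(c,n)[:2]])
    cv2.imwrite(f"pics/{c}0.png",im)
print(r.read_clock())
E
```

```text
side [[448.3, 0.0, 281.6], [0.0, 448.3, 219.6], [0.0, 0.0, 1.0]] [[-0.0031, 0.9999, 0.0156], [0.775, 0.0122, -0.6319], [-0.632, 0.0102, -0.7749]] [-12.7, -354.5, 1354.2]
press [([289.7, 230.5], 0.78)]
lid [([304.2, 219.8], 0.65)]
lid_edge []
lever [([199.3, 203.4], 0.8)]
lever_bar [([204.5, 206.4], 0.57)]
mug [([167.8, 169.7], 0.66)]
shaker [([158.5, 256.8], 0.63)]
cruet [([389.1, 260.1], 0.72), ([303.1, 212.8], 0.46)]
top [[409.2, 0.0, 276.1], [0.0, 409.2, 202.6], [0.0, 0.0, 1.0]] [[-0.023, -0.9997, 0.0039], [-0.9841, 0.0219, -0.1765], [0.1763, -0.0079, -0.9843]] [26.3, 552.4, 1017.5]
press [([270.7, 200.8], 0.65)]
lid [([262.1, 195.6], 0.86)]
lid_edge [([257.5, 198.4], 0.79)]
lever [([348.2, 215.4], 0.51), ([193.5, 180.1], 0.2)]
lever_bar [([345.1, 216.6], 0.65), ([192.4, 179.4], 0.44)]
mug [([392.5, 281.3], 0.81)]
shaker [([373.7, 186.6], 0.65)]
cruet [([193.8, 178.7], 0.92)]
0.9
```

View pics/side0.png

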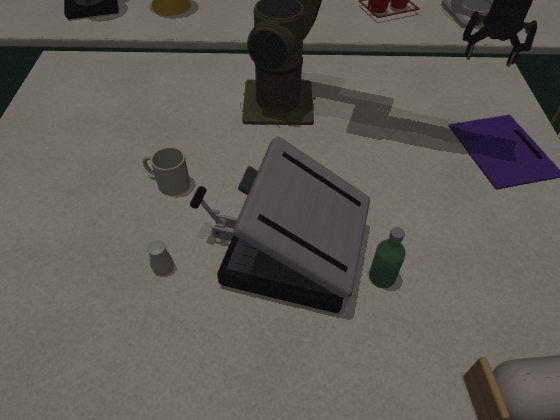

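View pics/top0.png

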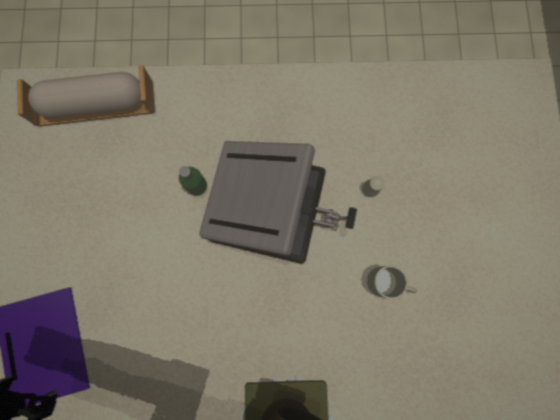

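```bash
cat >h.py <<'E'
from workcell import r,cams,nets
import cv2,numpy as np
from scipy.optimize import least_squares
K={c:cams.calibration(c) for c in("side","top")}
def proj(c,X):
    k=K[c];q=np.atleast_2d(X)@np.array(k["R"]).T+k["t"];q=q@np.array(k["camera_matrix"]).T
    return q[:,:2]/q[:,2:]
def W(p,X):
    c,s=np.cos(p[2]),np.sin(p[2]);X=np.atleast_2d(X)
    return X@np.array([[c,s,0],[-s,c,0],[0,0,1]])+[p[0],p[1],0]
def lid(a,x,y,z=38): # x: distance from the hinge, z above hinge
    c,s=np.cos(a),np.sin(a)
    return [132-x*c+z*s,y,60+x*s+z*c]
def bar(th):
    b=th-.5;return [-165+90*np.sin(b),0,45+90*np.cos(b)]
def ground(c,uv,z):
    k=K[c];R=np.array(k["R"]);d=R.T@np.linalg.inv(k["camera_matrix"])@[*uv,1];o=-R.T@k["t"]
    return o+d*(z-o[2])/d[2]
E
cat >fit.py <<'E'
from h import *
L=[("side",(275,139),260,128),("side",(238,225),260,-128),("side",(370,206),5,128),("side",(350,291),5,-128),
("top",(289,255),260,128),("top",(314,143),260,-128),("top",(201,239),5,128),("top",(223,140),5,-128)]
B=[("top",(305,262),(-130,130,58)),("top",(325,167),(-130,-130,58)),("side",(220,281),(-130,-130,0)),("side",(341,308),(130,-130,0)),
("top",(351,217),bar(0)),("side",(198,197),bar(0))]
def res(p):
    o=[proj(c,W(p,lid(p[3],x,y)))[0]-uv for c,uv,x,y in L]+[proj(c,W(p,X))[0]-uv for c,uv,X in B]
    return np.ravel(o)
s=least_squares(res,[480,40,1.37,.6],x_scale=[10,10,.1,.1],loss="soft_l1",f_scale=2);p=s.x
print(p.tolist());print(np.round(res(p).reshape(-1,2),1).tolist())
print("edge",W(p,lid(p[3],260,0)),"shut",W(p,lid(0,260,0)),"bar",W(p,bar(0)),W(p,bar(.85)))
for n,zm,in(("mug",45),("shaker",41),("cruet",70)):
    print(n,[np.round(ground(c,nets.find_in(c,n)[0]["xy"],zm)) for c in("side","top") if cams.capture(c) is not None])
np.save("p.npy",p)
ims=[]
for c in("side","top"):
    im=cams.capture(c)
    for X in ([[lid(p[3],x,y) for x,y in((260,128),(260,-128),(5,-128),(5,128))]]+[[(x,y,z) for x,y in((-130,130),(-130,-130),(130,-130),(130,130))] for z in(0,58)]):
        cv2.polylines(im,[proj(c,W(p,X)).round().astype(int)],True,(0,255,255),1)
    cv2.circle(im,proj(c,W(p,bar(0)))[0].round().astype(int),3,(0,0,255),1)
    ims.append(im[110:330,130:430])
cv2.imwrite("pics/ov.png",cv2.resize(np.vstack(ims),None,fx=1.36,fy=1.36))
E
python3 fit.py
```

```text
[548.6230585827219, 37.638295681773634, 1.330135307145203, 0.5047752284303811]
[[-1.8, -5.6], [-2.4, 2.4], [0.8, -12.0], [4.5, 1.3], [-1.3, 1.1], [-2.2, 0.9], [-4.0, -0.3], [-1.0, 1.0], [1.0, 2.5], [1.1, -0.2], [-2.0, 6.3], [-1.2, 7.3], [-0.2, 0.5], [-0.6, -0.4]]
edge [[530.22370397 -37.33337698 218.99954712]] shut [[518.11494365 -86.6728258   98.        ]] bar [[ 499.01202566 -164.51130133  123.98243057]] [[516.65169882 -92.63509537 129.54354416]]
mug [array([ 338., -261.,   45.]), array([ 345., -269.,   45.])]
shaker [array([ 602., -243.,   41.]), array([ 597., -248.,   41.])]
cruet [array([623., 228.,  70.]), array([615., 232.,  70.])]
```

View pics/ov.png

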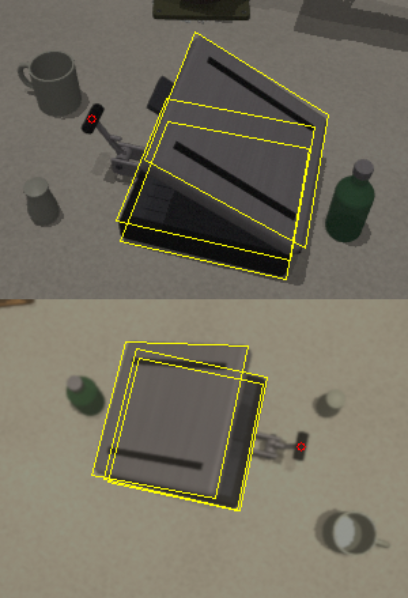

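The overlay fits well: lid angle is about 0.5, with the lever bar at side (198,197) and top (351,217). Next I push the lid along its arc.

```bash
cat >>h.py <<'E'
from scipy.spatial.transform import Rotation
def down(yaw,sgn=1):
    y=sgn*np.array([-np.sin(yaw),np.cos(yaw),0]);z=np.array([0,0,-1.]);return Rotation.from_matrix(np.c_[np.cross(y,z),y,z]).as_quat()
E
python3 - <<'E'
from h import *
p=np.load("p.npy")
r.grip(0)
P=W(p,lid(p[3],230,0))[0]
c=[(q,j) for s in(1,-1) for q in[down(p[2],s)] for j in[r.inverse_kinematics(P+[0,0,90],q)] if j is not None]
q,j=min(c,key=lambda t:abs(t[1][5]));print(np.round(j,2))
np.save("q.npy",q)
t=r.read_eef_pos();r.line_to([t[0],t[1],330])
r.move_pose(P+[0,0,100],q)
r.line_to(P+[0,0,30]);print(r.read_force(),r.read_clock())
for a in np.arange(p[3]+.1,0.03,-.06):
    r.line_to(W(p,lid(a,230,0))[0],rate=80)
    f=r.read_force();print(round(a,2),np.round(f,1),np.round(r.read_eef_pos()))
    if np.linalg.norm(f)>30: break
print(r.read_clock())
E
```

```text
[-0.02  0.26  0.03  1.34  0.   -1.35]
[-0.674274   -0.23111974 -0.20613113] 6.2667
0.6 [-0.5 -1.2 -0.3] [540.   4. 222.]
0.54 [ 1.   0.3 -0.1] [537.  -7. 211.]
0.48 [ 0.4  0.4 -0. ] [535. -15. 200.]
0.42 [-0.6  1.1 -0.5] [533. -23. 189.]
0.36 [-0.3  0.5  0. ] [532. -30. 177.]
0.3 [ 0.3 -0.6  0.6] [530. -36. 165.]
0.24 [ 0.4 -0.5  0.5] [529. -42. 152.]
0.18 [-0.3 -0.2  0.8] [527. -47. 139.]
0.12 [ 0.8 -0.  -0.4] [526. -51. 126.]
0.06 [-0.3 -0.6 -0.7] [526. -55. 113.]
9.5917
```

```bash
python3 - <<'E'
from h import *
ims=[cams.capture(c)[110:330,130:430] for c in("side","top")]
cv2.imwrite("pics/a1.png",cv2.resize(np.vstack(ims),None,fx=1.36,fy=1.36))
E
```

```text
(no output)
```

View pics/a1.png

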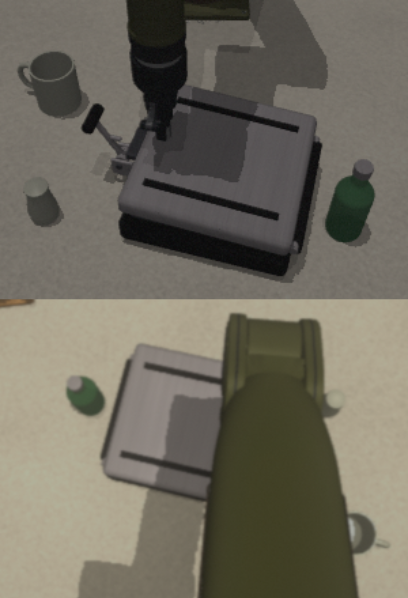

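The lid is nearly shut, with the fingertips on it near crop (163,135), and the lever is still open. I'll keep pushing until it stops.

```bash
python3 - <<'E'
from h import *
p=np.load("p.npy");q=np.load("q.npy")
P=W(p,lid(0,230,0))[0]
for z in np.arange(111,88,-2):
    r.line_to([P[0],P[1],z],rate=40);r.sleep(.1)
    f=r.read_force();print(z,np.round(f,1),np.round(r.read_eef_pos(),1)[2])
    if abs(f[2])>12: break
r.sleep(.3)
t=r.read_eef_pos();r.line_to([t[0],t[1],200])
O=W(p,[-265,0,0])[0]
r.line_to([O[0],O[1],200]);
ims=[cams.capture(c)[110:330,130:430] for c in("side","top")]
cv2.imwrite("pics/a2.png",cv2.resize(np.vstack(ims),None,fx=1.36,fy=1.36))
print(r.read_eef_pos(),r.read_clock())
E
```

```text
111 [0.9 0.2 0.5] 111.2
109 [ 1.2 -0.9  0.8] 109.0
107 [-0.7  0.   0.7] 106.8
105 [ 0.5 -0.4 -0.4] 104.8
103 [-0.5  0.2 -0.3] 102.9
101 [-0.2 -1.4 -0.1] 100.9
99 [-0.   1.3 -0.3] 98.9
97 [-1.7  0.4  7.1] 98.0
95 [-7.4  1.2 20.4] 97.9
[ 485.63486141 -218.99135913  199.99423757] 15.3583
```

View pics/a2.png

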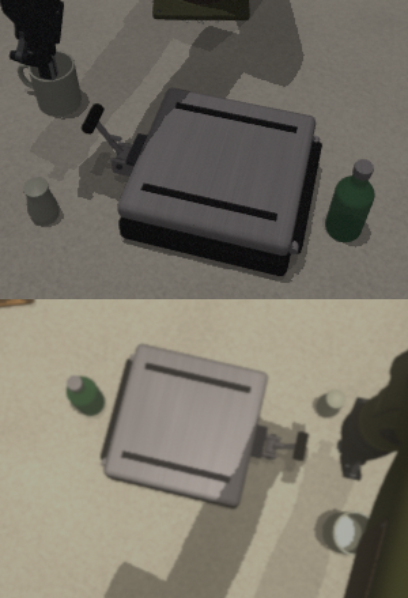

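The lid stopped at z = 98 mm, which is fully shut, and the lever bar (crop 93,118) is still open. Now I push the lever.

```bash
python3 - <<'E'
from h import *
p=np.load("p.npy")
T=lambda x,z:W(p,[x,0,z])[0]
r.line_to(T(-265,108))
for x in range(-235,-174,-1*-10):
    r.line_to(T(x,108),rate=80);print(x,np.round(r.read_force(),1),np.round(r.read_eef_pos()))
r.sleep(.3)
r.line_to(T(-265,108));r.line_to(T(-265,200))
ims=[cams.capture(c)[110:330,130:430] for c in("side","top")]
cv2.imwrite("pics/a3.png",cv2.resize(np.vstack(ims),None,fx=1.36,fy=1.36))
print(r.read_clock())
E
```

```text
-235 [ 0.6 -0.1 -0.4] [ 493. -190.  108.]
-225 [-0.5 -3.5  0.7] [ 495. -181.  108.]
-215 [ 0.6 -2.8  1.3] [ 498. -171.  108.]
-205 [ 1.  -1.  -0.5] [ 499. -161.  108.]
-195 [-1.1 -0.4  0.8] [ 502. -151.  108.]
-185 [-0.5  0.2  0.6] [ 505. -141.  108.]
-175 [ 0.1 -0.2 -0.3] [ 507. -132.  108.]
20.2167
```

View pics/a3.png

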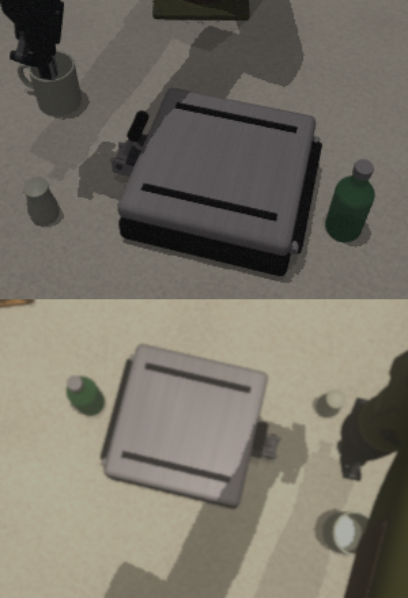

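The bar is now over against the lid, at crop (138,125) in the side view, or about (231,202) in the full picture. I'll compare that with where a latched bar should be, then hand in.

```bash
python3 - <<'E'
from h import *
p=np.load("p.npy")
for a in(.6,.77,.85): print(a,proj("side",W(p,bar(a))),proj("top",W(p,bar(a))))
u=proj("side",W(p,bar(.85)))[0]
if abs(u-[231.5,202]).max()<6: print(r.close_job())
E
```

```text
0.6 [[220.57439114 197.97028394]] [[330.16069779 212.2112565 ]]
0.77 [[227.61724162 200.26260504]] [[323.84762064 211.04822306]]
0.85 [[230.86290893 201.60181774]] [[320.93804447 210.5799727 ]]
the job is handed in; nothing more can be done
None
```

The lid is fully shut (fingertips stopped at z = 98 mm), the lever snapped over and matches its latched position in the camera view, the mug, shaker and cruet look unmoved, and the job is handed in at about 20 s; no verdict was returned.

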